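# Thread the long comb out of a half-roofed vanity tray

### The job

Take the wooden comb out of the gold-tone tray: it is longer than the opening between the two roofed ends, so slide one end back under a roof, tilt the other end up through the opening and draw the comb out on the slant. Finish still holding the comb in the gripper, level and still, with all of it about 10 cm or more above the top of the tray and touching nothing else. Leave the toothbrush case, the deodorant jar and the tweezer set where they are.

Things in the scene. Friction and masses are not known exactly. Their poses are not given: they have to be found in the camera images.
- tray: Gold-tone aluminium tray, fixed, 288 x 220 x 54 mm. Origin: centre of its underside, on the counter; x along its two lanes, z up. Floor 4 mm thick; outer walls and the divider (at y = 0) 4 mm thick, up to 54 mm. Lanes centred at y = -54 and +54 mm, each 104 mm wide, 280 mm long inside; both ends of each are roofed, leaving open tops.
- tray_edge_neg (a point): Middle of the inner edge of the roof at the tray's -x end (tray x = -78, y = 0, z = 54 mm). This roof covers x from -144 to -78 mm over both lanes; its underside is 50 mm and its top 54 mm above the counter.
- tray_edge_pos (a point): The same at the +x end (tray x = +78, y = 0, z = 54 mm); this roof covers x from +78 to +144 mm. Between the two edges each lane is open, 156 mm long.
- comb: Dark wooden comb, loose, 200 x 37 x 12 mm, 30 to 65 g, flat on the tray floor in either lane, x within 0.06 rad of the tray's. Origin: mid length, underside, middle line of the handle; z up. Handle: x -100 to +6, y -9 to +9 mm, 12 mm thick. Toothed head: x 4 to 100 mm; 12 mm thick spine y -14 to +1, 6 mm thick teeth to y = +23. At the start its middle is within 25 mm of the tray's, along the lane.
- comb_head (a point): Point at the end of the comb's toothed head (comb x = +100, y = 0, z = 6 mm).
- comb_tail (a point): Point at the end of the comb's handle (comb x = -100, y = 0, z = 6 mm).
- case: White plastic travel toothbrush case, smooth closed bar 195 x 28 x 20 mm along x, loose, lying in the other lane. Origin: centre of its underside. Leave it.
- jar: Glass deodorant jar with a white flip-top lid, 60 mm across, 76 mm tall, loose, standing on the counter beside the tray. Origin: centre of its underside. Leave it.
- tweezers: Steel tweezer set: two tweezers in a flat dark steel dish 130 x 75 x 14 mm, loose, on the counter on the other side of the tray. Origin: centre of its underside. Leave it.
Mind the look-alikes: they are no part of the job. Several things have the shape of the tweezers; the one meant has the colours described above.

How it is judged:
By the outcome, as a careful person would: the job done as asked, in the order asked, and still so for the second after the job is handed in, while the arm keeps its last pose, push and grip.
It also fails if it takes over 40 s, if anything falls off the work surface, if the arm or the gripper's body presses on something with over 40 N, if the wrist force passes 120 N, or if a joint passes its speed limit or range.

### The arm

A 7-joint arm with a two-finger parallel gripper is mounted at the origin on the work surface. World frame = base frame: x ahead of the robot, y to its left, z up, the work surface at z = 0. Lengths are in mm, angles in rad, forces in N, time in s.
With the tool pointing down it reaches from about 400 to 875 mm from the base axis. Payload 6.5 kg.
Tool frame: the origin (TCP) lies at the very end of the fingers, on their centre line; the grasp point (between the pads) lies 19 mm behind it; z points along the fingers, y is the direction in which the jaws open and shut (so a half turn about z gives the same grasp; the last joint's range is limited). The gripper opens to 88 mm and grips with 3 to 60 N. Pads are 18 mm wide; open, the fingers measure 123 mm over their backs; the gripper's body (75 mm by 187 mm) begins 45 mm behind the grasp point.
Start: joints at [-1.18, 0.536, -0.004, 1.538, 0.003, 1.067, -0.071], TCP at [286.696, 583.349, 217.916] pointing down, gripper open.
Joint ranges: [-2.7, 2.7], [-0.37, 2.16], [-1.27, 1.26], [0.24, 2.4], [-1.31, 4.45], [0.19, 1.91], [-2.76, 2.76]. Speed limits (rad/s): [2.39, 2.39, 3.14, 3.14, 3.14, 3.14, 3.14].

### API

Orientations are given as a rotation vector (axis times angle).
In Python, from cell import env, viewer gives the robot as it stands.
- The arm moves only by the tool send_rows, never from a script. Its argument "series" is a list of rows, each an object of numbers: "dx", "dy", "dz": the shift along the tool's x, y, z in m; "turn": the turn about the tool's z in degrees. A call has 1 to 12 rows; each row shifts and turns the pose as measured when the row begins, along the tool's axes as they then stand; what a row does not reach is not made up. A row lasts 1/10 s, in which the tool goes at most 50 mm and 8.59 degrees, less where a joint would pass 70% of its speed; a pose out of reach is approached as far as the arm can. A call is refused whole if a number of a shift passes 0.05 or a number of a turn 8.59, either way. A call with a gripper value outside its range is refused whole. "hand" is the closure, from 0 (fully open) to 1 (shut), set as the call begins (left out, the last holds). The fingers move at their own pace and stop on an object; the grip force is fixed at half the most. Time passes only in rows, so rows that do not move let the fingers close. It gives the time, the measured TCP pose, the force and the opening at its end, in the units of the state.
- env.state(): the state, without advancing time (a new reading comes with each control period).
- viewer.grab_frame(name): name is "side" or "top"; returns the picture (384x512x3 uint8, red, green, blue); there is no depth.
- viewer.camera_model(name): a dict with "intrinsics" (3x3 intrinsics, pixels), "dist" ([k1, k2, p1, p2, k3] as OpenCV has them; the pictures are not rectified), "extrinsics" (4x4, takes a point from world to camera coordinates). Camera axes: x right, y down, z forward; pixel columns grow to the right and rows downward; lengths in mm; the calibration is good to about 2 mm. A picture is of the moment at which its call begins. camera_model takes no time and is no camera call.
- env.sign_off(): hands the job in, once; it reports no verdict.
The state is a dict: "time_s": time; "joint_pos": joint angles; "joint_velocities": joint speeds; "joint_efforts": joint torques, N m; "position": TCP position; "tool_rot": TCP orientation; "ft_force": force on the tool from outside, world axes, zero at the start; "torque": the same for the moment, N m; "finger_gap": finger opening in mm.
Only numpy, scipy, OpenCV 4.12 (cv2) and the standard library are available. Lean on these libraries where they do the work, as an engineer would, in place of code of your own. Each camera call takes 0.05 s, during which the arm holds its last target. There are 200 camera calls.

## Working session

There is one attempt and no reset: what is moved stays moved. The work goes in short steps, Python scripts to look and compute and a tool call to move; the robot and the scene stay as the last step left them, time stands still between calls to the robot, and variables do not carry over. Pictures are saved under pics/ and viewed, about 8 in all and at most 12, crops included, and the job is handed in when it is done.

Besides the shell and the picture viewer there is one more tool, called after "Request:" as name([rows], argument=value, ...), one row to a line, values as JSON. send_rows: Moves the arm, as the interface text tells. Its arguments: {"type":"object","properties":{"series":{"type":"array","items":{"type":"object","properties":{"dx":{"type":"number"},"dy":{"type":"number"},"dz":{"type":"number"},"turn":{"type":"number"}}}},"hand":{"type":"number"}},"required":["series"]}

```bash
ls; mkdir -p pics
python3 - <<'E'
from cell import env, viewer
import cv2,numpy as np
for n in("top","side"):
    cv2.imwrite(f"pics/{n}0.png",cv2.cvtColor(viewer.grab_frame(n),cv2.COLOR_RGB2BGR))
    print(n,viewer.camera_model(n))
print(env.state())
E
```

```text
pics
top {'intrinsics': array([[351.32028224,   0.        , 263.18551063],
       [  0.        , 351.32028224, 191.83168675],
       [  0.        ,   0.        ,   1.        ]]), 'dist': array([0.03300534, 0.        , 0.        , 0.        , 0.        ]), 'extrinsics': array([[ 6.06767493e-03, -9.99898274e-01,  1.29083330e-02,
        -7.32201405e+01],
       [-9.86920807e-01, -8.06742649e-03, -1.61003840e-01,
         5.26246330e+02],
       [ 1.61091599e-01, -1.17625835e-02, -9.86869362e-01,
         1.20676683e+03],
       [ 0.00000000e+00,  0.00000000e+00,  0.00000000e+00,
         1.00000000e+00]])}
side {'intrinsics': array([[403.29403506,   0.        , 259.55801662],
       [  0.        , 403.29403506, 188.87489525],
       [  0.        ,   0.        ,   1.        ]]), 'dist': array([-0.01554651,  0.        ,  0.        ,  0.        ,  0.        ]), 'extrinsics': array([[ 8.75289101e-01, -4.83597195e-01, -1.65634398e-03,
        -4.91106563e+02],
       [-3.32359720e-01, -5.99061065e-01, -7.28466099e-01,
         1.77084754e+02],
       [ 3.51291910e-01,  6.38168939e-01, -6.85079849e-01,
         1.19669237e+03],
       [ 0.00000000e+00,  0.00000000e+00,  0.00000000e+00,
         1.00000000e+00]])}
{'time_s': 0.1, 'joint_pos': array([-1.18020536,  0.53712267, -0.00444226,  1.53875579,  0.00262004,
        1.06731693, -0.0712009 ]), 'joint_velocities': array([-0.00064689, -0.00092213, -0.00106975, -0.00156182,  0.00010097,
        0.00332803,  0.00188846]), 'joint_efforts': array([ 2.11115956e-03, -5.72077203e+01,  9.93886404e-01, -2.52229446e+01,
       -5.61440410e-02,  1.34094691e-02,  7.02059697e-05]), 'position': array([286.45291729, 582.81859864, 217.11301195]), 'tool_rot': array([-7.11123362e-01, -3.05981295e+00,  2.48232592e-03]), 'ft_force': array([-0.59769811, -0.50657984,  1.16814744]), 'torque': array([-0.03193686,  0.00142537, -0.0459823 ]), 'finger_gap': 88.0269596836999}
```

View pics/top0.png

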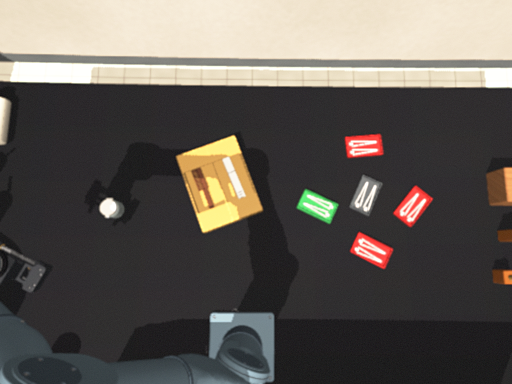

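View pics/side0.png

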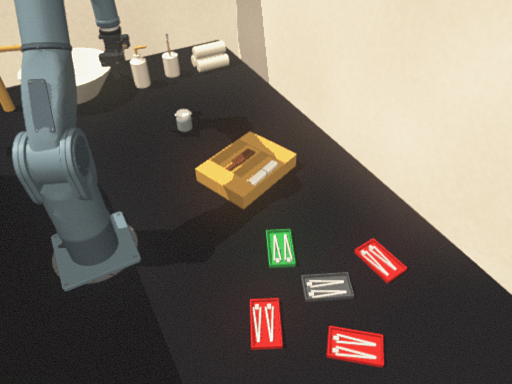

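The top view has the tray at about (219,184), with the comb in the left lane and the case in the right. The jar is at (111,208). Among the tweezer-like dishes, the dark steel one is at (367,195); the green one at (318,206) and the red ones at (364,146), (412,206) and (371,250) are look-alikes. None of them get touched.

Run:
```python
import cv2
a=cv2.imread("pics/top0.png")[125:245,165:275]
b=cv2.imread("pics/side0.png")[120:215,185:305]
a=cv2.resize(a,None,fx=5,fy=5,interpolation=cv2.INTER_CUBIC);cv2.imwrite("pics/c1.png",a)
b=cv2.resize(b,None,fx=6,fy=6,interpolation=cv2.INTER_CUBIC);cv2.imwrite("pics/c2.png",b)
```

```text
(no output)
```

View pics/c1.png

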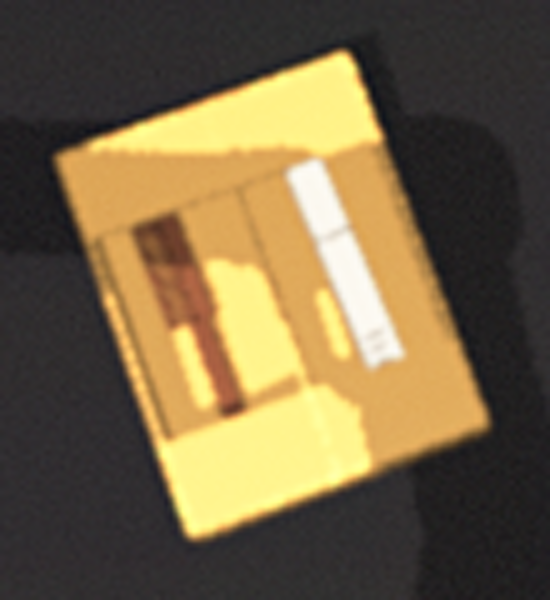

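View pics/c2.png

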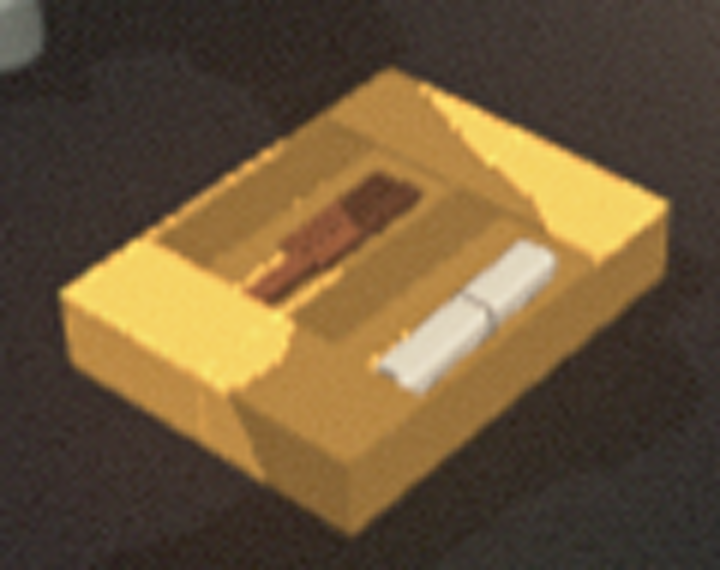

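Both crops show the comb in the left lane. Its toothed head points away from the robot and its handle tail is hidden under the near roof; the head/handle step is at about crop (172,325). Next I fit the tray pose from its four top corners in both cameras, then place the comb.

```bash
cat > h.py <<'E'
import cv2,numpy as np
from cell import env,viewer
from scipy.optimize import least_squares
from scipy.spatial.transform import Rotation as R
def cm(n):
    c=viewer.camera_model(n);return np.array(c["intrinsics"]),np.array(c["dist"]),np.array(c["extrinsics"])
def proj(n,P):
    K,d,E=cm(n);return cv2.projectPoints(np.float64(P).reshape(-1,1,3),cv2.Rodrigues(E[:3,:3])[0],E[:3,3],K,d)[0].reshape(-1,2)
def back(n,uv,z):
    K,d,E=cm(n);q=cv2.undistortPoints(np.float64(uv).reshape(-1,1,2),K,d).reshape(-1,2)
    r=np.c_[q,np.ones(len(q))]@E[:3,:3];o=-E[:3,:3].T@E[:3,3]
    return o+r*((z-o[2])/r[:,2])[:,None]
def t2w(p,T):
    c,s=np.cos(p[2]),np.sin(p[2]);T=np.atleast_2d(T)
    return np.c_[p[0]+c*T[:,0]-s*T[:,1],p[1]+s*T[:,0]+c*T[:,1],T[:,2]]
def w2t(p,W):
    c,s=np.cos(p[2]),np.sin(p[2]);D=np.atleast_2d(W)[:,:2]-p[:2]
    return np.c_[c*D[:,0]+s*D[:,1],-s*D[:,0]+c*D[:,1]]
E
python3 - <<'E'
from h import *
ct=lambda L:(np.float64(L)+.5)/5-.5+[165,125]
cs=lambda L:(np.float64(L)+.5)/6-.5+[185,120]
C=np.float64([[144,110,54],[144,-110,54],[-144,-110,54],[-144,110,54]])
top=ct([[55,157],[345,48],[490,430],[190,540]])
side=cs([[390,68],[670,205],[350,460],[62,293]])
f=lambda p:np.r_[(proj("top",t2w(p,C))-top).ravel(),(proj("side",t2w(p,C))-side).ravel()]
b=back("top",top,54).mean(0)
s=least_squares(f,[b[0],b[1],0.35]);p=s.x;print(p,np.degrees(p[2]),np.round(s.fun,1))
print("top-only",back("top",top,54).round(),"side",back("side",side,54).round())
# comb top: handle at near roof, junction corners
L=ct([[172,325],[218,318],[135,228],[180,214],[220,413],[243,407],[196,322]]);
print("comb top z16",w2t(p,back("top",L,16)).round(1))
print("teeth z10",w2t(p,back("top",L[:1],10)).round(1))
S=cs([[245,293],[275,303],[280,240],[320,268],[375,172],[422,188]])
print("side z16",w2t(p,back("side",S,16)).round(1))
np.save("p.npy",p)
E
```

```text
[5.56810730e+02 8.74742042e+01 3.71289755e-01] 21.27333592345407 [ 0.4  0.2  0.4  1.1 -0.1 -1.2  0.3 -0.5 -0.1 -0.5 -0.1 -0.6 -0.3  0.3
 -0.4 -0.5]
top-only [[652. 244.  54.]
 [735.  39.  54.]
 [458. -68.  54.]
 [381. 139.  54.]] side [[650. 239.  54.]
 [730.  34.  54.]
 [464. -67.  54.]
 [383. 135.  54.]]
comb top z16 [[  9.4  77.5]
 [  2.5  44.7]
 [ 86.9  78.9]
 [ 85.3  44.8]
 [-63.5  66.5]
 [-65.3  49.6]
 [  5.3  60.5]]
teeth z10 [[10.7 78.1]]
side z16 [[-47.3  59.1]
 [-42.6  39.2]
 [  2.6  77. ]
 [ -1.6  40.4]
 [ 90.7  77. ]
 [ 97.1  43.6]]
```

```bash
cat >> h.py <<'E'
def rep(tx,ty,z,yaw=0.):
    """tool-frame move (m, deg) to tray point (tx,ty), TCP height z, jaws across tray"""
    p=np.load("p.npy");s=env.state();M=R.from_rotvec(s["tool_rot"]).as_matrix()
    W=t2w(p,[tx,ty,z])[0];d=M.T@(W-s["position"])/1000
    th=p[2]+yaw;a=np.array([np.cos(th),np.sin(th),0])@M   # lane dir in tool axes
    t=np.degrees(np.arctan2(a[1],a[0]));t=(t+90)%180-90
    print("t",s["time_s"],"tray xy",w2t(p,s["position"]).round(1),"z",s["position"][2].round(1),"gap",round(s["finger_gap"],1),"F",s["ft_force"].round(1))
    print("tool axes (cols) in world\n",M.round(3));print("d",d.round(4),"turn",t.round(2),"laneX in tool",a.round(3),"q7",s["joint_pos"].round(2))
E
python3 -c "
from h import *
rep(-45,57,150)"
```

```text
t 0.1 tray xy [[-72.2 559.7]] z 217.1 gap 88.0 F [-0.6 -0.5  1.2]
tool axes (cols) in world
 [[-0.898  0.441 -0.001]
 [ 0.441  0.898 -0.001]
 [-0.    -0.002 -1.   ]]
d [-0.3887 -0.3198  0.0677] turn -47.44 laneX in tool [-0.676  0.737 -0.001] q7 [-1.18  0.54 -0.    1.54  0.    1.07 -0.07]
```

Request:
send_rows([
  {"dx": -0.032, "dy": -0.027},
  {"dx": -0.032, "dy": -0.027},
  {"dx": -0.032, "dy": -0.027},
  {"dx": -0.032, "dy": -0.027},
  {"dx": -0.032, "dy": -0.027},
  {"dx": -0.032, "dy": -0.027},
  {"dx": -0.032, "dy": -0.027},
  {"dx": -0.032, "dy": -0.027},
  {"dx": -0.032, "dy": -0.027},
  {"dx": -0.032, "dy": -0.027},
  {"dx": -0.032, "dy": -0.027},
  {"dx": -0.032, "dy": -0.027},
], hand=0.48)

```text
invalid input at $.series[0]: expected keys dx, dy, dz, turn
```

Request:
send_rows([
  {"turn": -8},
  {"turn": -8},
  {"turn": -8},
  {"turn": -8},
  {"turn": -8},
  {"turn": -7.5},
  {},
])

```text
invalid input at $.series[0]: expected keys dx, dy, dz, turn
```

```bash
python3 -c "
from h import *
rep(-45,57,130)"
```

```text
t 0.1 tray xy [[-72.2 559.7]] z 217.1 gap 88.0 F [-0.6 -0.5  1.2]
tool axes (cols) in world
 [[-0.898  0.441 -0.001]
 [ 0.441  0.898 -0.001]
 [-0.    -0.002 -1.   ]]
d [-0.3887 -0.3198  0.0877] turn -47.44 laneX in tool [-0.676  0.737 -0.001] q7 [-1.18  0.54 -0.    1.54  0.    1.07 -0.07]
```

Every row needs all four keys.

Request:
send_rows([
  {"dx": -0.032, "dy": -0.027, "dz": 0, "turn": 0},
  {"dx": -0.032, "dy": -0.027, "dz": 0, "turn": 0},
  {"dx": -0.032, "dy": -0.027, "dz": 0, "turn": 0},
  {"dx": -0.032, "dy": -0.027, "dz": 0, "turn": 0},
  {"dx": -0.032, "dy": -0.027, "dz": 0, "turn": 0},
  {"dx": -0.032, "dy": -0.027, "dz": 0, "turn": 0},
  {"dx": -0.032, "dy": -0.027, "dz": 0, "turn": 0},
  {"dx": -0.032, "dy": -0.027, "dz": 0, "turn": 0},
  {"dx": -0.032, "dy": -0.027, "dz": 0, "turn": 0},
  {"dx": -0.032, "dy": -0.027, "dz": 0, "turn": 0},
  {"dx": -0.032, "dy": -0.027, "dz": 0, "turn": 0},
  {"dx": -0.032, "dy": -0.027, "dz": 0, "turn": 0},
], hand=0.48)

```text
time_s: 1.3
position: [490.3, 110.6, 212.8]
tool_rot: [-0.69, -3.058, 0.006]
ft_force: [1.2, 0.4, 0.1]
finger_gap: 45.8
```

Request:
send_rows([
  {"dx": 0, "dy": 0, "dz": 0, "turn": -8},
  {"dx": 0, "dy": 0, "dz": 0, "turn": -8},
  {"dx": 0, "dy": 0, "dz": 0, "turn": -8},
  {"dx": 0, "dy": 0, "dz": 0, "turn": -8},
  {"dx": 0, "dy": 0, "dz": 0, "turn": -8},
  {"dx": 0, "dy": 0, "dz": 0, "turn": -7.5},
  {"dx": 0, "dy": 0, "dz": 0, "turn": 0},
])

```text
time_s: 2.0
position: [491.0, 100.6, 211.0]
tool_rot: [0.627, -3.067, 0.007]
ft_force: [1.4, -0.4, -0.0]
finger_gap: 46.1
```

```bash
python3 -c "
from h import *
rep(-45,57,110)"
```

```text
t 2.0 tray xy [[-56.5  36.1]] z 211.0 gap 46.1 F [ 1.4 -0.4 -0. ]
tool axes (cols) in world
 [[-0.92  -0.392 -0.01 ]
 [-0.392  0.92  -0.007]
 [ 0.012 -0.002 -1.   ]]
d [-0.0134  0.0208  0.1008] turn 1.83 laneX in tool [-0.999 -0.032 -0.012] q7 [-0.31  0.3   0.02  1.92 -0.    0.93  1.68]
```

Request:
send_rows([
  {"dx": -0.013, "dy": 0.021, "dz": 0, "turn": 1.8},
  {"dx": 0, "dy": 0, "dz": 0.05, "turn": 0},
  {"dx": 0, "dy": 0, "dz": 0.05, "turn": 0},
  {"dx": 0, "dy": 0, "dz": 0, "turn": 0},
])

```text
time_s: 2.4
position: [495.8, 125.6, 109.9]
tool_rot: [0.553, -3.086, 0.006]
ft_force: [-0.6, 0.1, 0.5]
finger_gap: 45.6
```

Run:
```python
from h import *
rep(-45,57,60)
a=[cv2.resize(cv2.cvtColor(viewer.grab_frame(n),cv2.COLOR_RGB2BGR)[r:r+110,c:c+120],None,fx=6,fy=6,interpolation=cv2.INTER_CUBIC) for n,r,c in(("top",130,160),("side",115,185))]
cv2.imwrite("pics/d1.png",cv2.resize(np.hstack(a),(800,367)))
```

```text
t 2.4 tray xy [[-43.   57.7]] z 109.9 gap 45.6 F [-0.6  0.1  0.5]
tool axes (cols) in world
 [[-0.938 -0.347 -0.006]
 [-0.347  0.938 -0.005]
 [ 0.007 -0.003 -1.   ]]
d [ 0.0016 -0.0005  0.0499] turn -0.96 laneX in tool [-1.     0.017 -0.007] q7 [-0.35  0.46  0.02  1.98 -0.01  0.71  1.59]
```

View pics/d1.png

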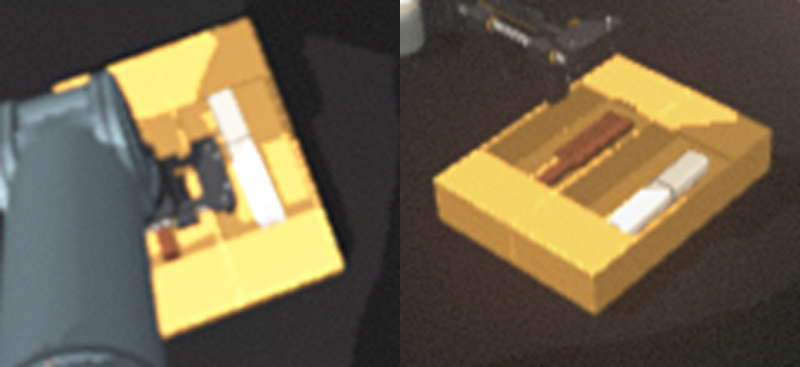

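The top view shows the handle just below the gripper at (170,240). In the side view a fingertip is near (560,98). I check that against the projected fingertips and the comb yaw before going down.

Run:
```python
from h import *
s=env.state();M=R.from_rotvec(s["tool_rot"]).as_matrix();c=s["position"]
P=[c,c+M[:,1]*23,c-M[:,1]*23]
print("side view px",((proj("side",P)-[185,115])*3.333+[400,0]).round(), "top",((proj("top",P)-[160,130])*3.333).round())
p=np.load("p.npy")
L=np.float64([[545,170],[558,187],[632,115],[610,108],[575,150],[540,172]]);S=(L-[400,0])/3.333+[185,115]
print(w2t(p,back("side",S,16)).round(1))
L=np.float64([[165,258],[181,253],[160,232],[172,228]])/3.333+[160,130]
print(w2t(p,back("top",L,16)).round(1))
```

```text
side view px [[536. 101.]
 [520.  92.]
 [552. 110.]] top [[149. 220.]
 [127. 227.]
 [171. 212.]]
[[-30.5  59.8]
 [-42.2  30. ]
 [103.   50.1]
 [ 96.9  77.7]
 [ 15.4  57.7]
 [-36.4  61.6]]
[[-65.4  63.7]
 [-66.4  45.8]
 [-36.7  59.3]
 [-37.2  45.7]]
```

Request:
send_rows([
  {"dx": 0.002, "dy": -0.003, "dz": 0.03, "turn": -1},
  {"dx": 0, "dy": 0, "dz": 0.03, "turn": 0},
  {"dx": 0, "dy": 0, "dz": 0.025, "turn": 0},
  {"dx": 0, "dy": 0, "dz": 0.012, "turn": 0},
  {"dx": 0, "dy": 0, "dz": 0, "turn": 0},
])

```text
time_s: 3.0
position: [511.5, 124.9, 28.8]
tool_rot: [-0.566, 3.066, -0.002]
ft_force: [0.4, -0.0, 0.7]
finger_gap: 46.1
```

```bash
python3 -c "
from h import *
rep(-45,55,6.5)"
```

```text
t 3.0 tray xy [[-28.6  51.3]] z 28.8 gap 46.1 F [ 0.4 -0.   0.7]
tool axes (cols) in world
 [[-0.934 -0.357  0.024]
 [-0.357  0.934  0.003]
 [-0.024 -0.006 -1.   ]]
d [0.0169 0.0037 0.0219] turn -0.36 laneX in tool [-1.     0.006  0.024] q7 [-0.34  0.61  0.01  2.   -0.    0.51  1.61]
```

Request:
send_rows([
  {"dx": 0.008, "dy": 0.002, "dz": 0, "turn": 0},
  {"dx": 0.008, "dy": 0.001, "dz": 0.004, "turn": 0},
  {"dx": 0, "dy": 0, "dz": 0.005, "turn": 0},
  {"dx": 0, "dy": 0, "dz": 0, "turn": 0},
])

```text
time_s: 3.4
position: [497.8, 122.7, 24.0]
tool_rot: [-0.562, 3.058, -0.0]
ft_force: [0.6, -0.1, 0.7]
finger_gap: 46.1
```

```bash
python3 -c "
from h import *
rep(-45,55,6.5)"
```

```text
t 3.4 tray xy [[-42.2  54.2]] z 24.0 gap 46.1 F [ 0.6 -0.1  0.7]
tool axes (cols) in world
 [[-0.934 -0.356  0.031]
 [-0.356  0.935  0.006]
 [-0.031 -0.006 -0.999]]
d [0.0033 0.0008 0.0174] turn -0.44 laneX in tool [-0.999  0.008  0.031] q7 [-0.34  0.6   0.01  2.04 -0.    0.47  1.6 ]
```

Request:
send_rows([
  {"dx": 0.001, "dy": 0, "dz": 0.006, "turn": 0},
  {"dx": 0.001, "dy": 0, "dz": 0.006, "turn": 0},
  {"dx": 0.001, "dy": 0, "dz": 0.006, "turn": 0},
  {"dx": 0.0, "dy": 0, "dz": 0.002, "turn": 0},
])

```text
time_s: 3.8
position: [496.0, 121.9, 2.8]
tool_rot: [-0.562, 3.057, -0.0]
ft_force: [-0.4, -1.1, -0.1]
finger_gap: 45.6
```

```bash
python3 -c "
from h import *
rep(-45,55,6.5)"
```

```text
t 3.8 tray xy [[-44.2  54.1]] z 2.8 gap 45.6 F [-0.4 -1.1 -0.1]
tool axes (cols) in world
 [[-0.934 -0.356  0.032]
 [-0.356  0.935  0.006]
 [-0.032 -0.006 -0.999]]
d [ 0.0007  0.0009 -0.0038] turn -0.44 laneX in tool [-0.999  0.008  0.032] q7 [-0.34  0.64  0.01  2.05 -0.    0.42  1.6 ]
```

Request:
send_rows([
  {"dx": 0, "dy": 0, "dz": -0.004, "turn": 0},
  {"dx": 0, "dy": 0, "dz": 0, "turn": 0},
])

```text
time_s: 4.0
position: [495.5, 121.7, 6.2]
tool_rot: [-0.562, 3.059, -0.001]
ft_force: [-0.4, -0.8, 0.1]
finger_gap: 45.5
```

Request:
send_rows([
  {"dx": 0, "dy": 0, "dz": 0, "turn": 0},
  {"dx": 0, "dy": 0, "dz": 0, "turn": 0},
  {"dx": 0, "dy": 0, "dz": 0, "turn": 0},
  {"dx": 0, "dy": 0, "dz": 0, "turn": 0},
  {"dx": 0, "dy": 0, "dz": 0, "turn": 0},
], hand=1)

```text
time_s: 4.5
position: [496.2, 121.9, 7.0]
tool_rot: [-0.562, 3.057, -0.0]
ft_force: [-0.7, 0.6, -0.6]
finger_gap: 7.9
```

```bash
python3 -c "
from h import *
rep(-12,54,8)"
```

```text
t 4.5 tray xy [[-44.   54.1]] z 7.0 gap 7.9 F [-0.7  0.6 -0.6]
tool axes (cols) in world
 [[-0.934 -0.355  0.033]
 [-0.355  0.935  0.006]
 [-0.032 -0.006 -0.999]]
d [-0.032   0.0002 -0.    ] turn -0.45 laneX in tool [-0.999  0.008  0.032] q7 [-0.34  0.63  0.01  2.05 -0.    0.43  1.6 ]
```

The opening reads 7.9 mm, but the handle is 18 mm wide, so I may have missed it. I look again.

Run:
```python
from h import *
rep(-44,54,7)
a=[cv2.resize(cv2.cvtColor(viewer.grab_frame(n),cv2.COLOR_RGB2BGR)[r:r+w*3//4,c:c+w],(800//2,300),interpolation=cv2.INTER_CUBIC) for n,r,c,w in(("top",125,160,120),("side",130,190,100))]
cv2.imwrite("pics/d2.png",np.hstack(a))
```

```text
t 4.5 tray xy [[-44.   54.1]] z 7.0 gap 7.9 F [-0.7  0.6 -0.6]
tool axes (cols) in world
 [[-0.934 -0.355  0.033]
 [-0.355  0.935  0.006]
 [-0.032 -0.006 -0.999]]
d [-0.     -0.0001 -0.    ] turn -0.45 laneX in tool [-0.999  0.008  0.032] q7 [-0.34  0.63  0.01  2.05 -0.    0.43  1.6 ]
```

View pics/d2.png

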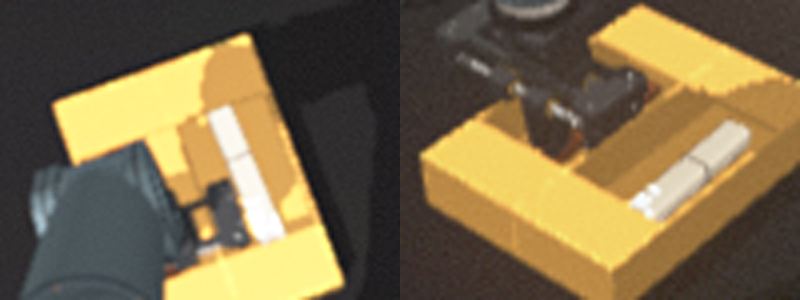

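Request:
send_rows([
  {"dx": 0, "dy": 0, "dz": 0, "turn": 0},
  {"dx": 0, "dy": 0, "dz": 0, "turn": 0},
])

```text
time_s: 4.8
position: [496.1, 121.9, 6.9]
tool_rot: [-0.562, 3.057, -0.0]
ft_force: [0.6, 0.2, -0.1]
finger_gap: 0.3
```

Request:
send_rows([
  {"dx": 0, "dy": 0, "dz": -0.01, "turn": 0},
  {"dx": 0, "dy": 0, "dz": -0.03, "turn": 0},
  {"dx": 0, "dy": 0, "dz": -0.04, "turn": 0},
  {"dx": 0, "dy": 0, "dz": -0.04, "turn": 0},
  {"dx": 0, "dy": 0, "dz": -0.04, "turn": 0},
], hand=0.6)

```text
time_s: 5.3
position: [486.7, 119.7, 169.5]
tool_rot: [-0.564, 3.068, -0.002]
ft_force: [1.5, 0.1, -0.3]
finger_gap: 35.1
```

Run:
```python
from h import *
rep(-44,54,7)
a=[cv2.resize(cv2.cvtColor(viewer.grab_frame(n),cv2.COLOR_RGB2BGR)[r:r+w*3//2,c:c+w],(400,600),interpolation=cv2.INTER_CUBIC) for n,r,c,w in(("top",130,180,60),("side",120,205,60))]
cv2.imwrite("pics/d3.png",np.hstack(a))
```

```text
t 5.3 tray xy [[-53.6  55.5]] z 169.5 gap 35.1 F [ 1.5  0.1 -0.3]
tool axes (cols) in world
 [[-0.934 -0.356  0.022]
 [-0.356  0.935  0.002]
 [-0.021 -0.006 -1.   ]]
d [-0.0062 -0.0005  0.1626] turn -0.43 laneX in tool [-1.     0.008  0.021] q7 [-0.35  0.34  0.02  1.99 -0.    0.79  1.6 ]
```

View pics/d3.png

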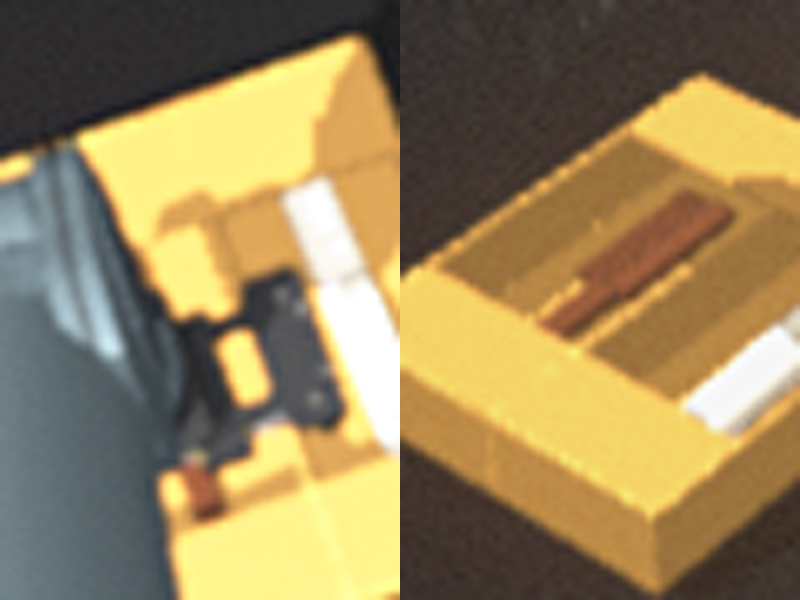

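Side crop: the comb is still in place, with the head end at (688,190)/(735,213) and the step at (578,275)/(625,298). The top crop shows the handle at (207,495). I refit the comb pose relative to the tray in each camera separately.

Run:
```python
from h import *
k=400/60
S=(np.float64([[688,190],[735,213],[625,298],[578,275]])-[400,0]+.5)/k-.5+[205,120]
# comb pts: head teeth corner, spine corner, spine-junction, teeth-junction (top edges)
C=np.float64([[100,23,6],[100,-14,12],[4,-14,12],[4,23,6]])
T=(np.float64([[195,520],[222,510]])+.5)/k-.5+[180,130]
ct=lambda L:(np.float64(L)+.5)/5-.5+[165,125]
print("side world", np.vstack([back("side",S[i:i+1],4+C[i,2]) for i in range(4)]).round())
w=lambda q:t2w(q,C)+[0,0,4]
f=lambda q:(proj("side",w(q))-S).ravel()
q=least_squares(f,[556,140,.37]);print("side comb",q.x.round(3),q.fun.round(1))
# tray with corners seen in side crop d3 & roof/lane edges
U=(np.float64([[703,75],[655,515]])-[400,0]+.5)/k-.5+[205,120]
p=np.load("p.npy");print("side tray corner err",(proj("side",t2w(p,[[144,110,54],[-144,-110,54]]))-U).round(1))
print("in tray",w2t(p,[q.x[:2]]),"tray dx yaw",q.x[2]-p[2])
# top from first picture
TT=ct([[172,325],[218,318]]);f2=lambda q:(proj("top",t2w(q,C[[3,2]])+[0,0,4])-TT).ravel()
f3=lambda q:np.r_[f(q),f2(q)]
q3=least_squares(f3,q.x);print("both",q3.x.round(3),q3.fun.round(1),w2t(p,[q3.x[:2]]))
H=[[-65,9,12],[-65,-9,12],[-44,0,12]]
print("handle world",(t2w(q3.x,H)).round(),"tray",w2t(p,t2w(q3.x,H)).round())
print("top handle obs tray",w2t(p,back("top",T,16)).round())
```

```text
side world [[620. 199.  10.]
 [629. 160.  16.]
 [542. 124.  16.]
 [531. 160.  10.]]
side comb [5.34172e+02 1.36849e+02 3.89000e-01] [-0.1  0.5  0.4 -0.4  0.1 -0.4 -0.4  0.3]
side tray corner err [[-0.5 -0.4]
 [-0.2 -0.3]]
in tray [[-3.18232358 54.22427996]] tray dx yaw 0.018130485303984034
both [5.35828e+02 1.40129e+02 3.67000e-01] [ 0.4  0.1  0.8 -0.8  0.1 -1.  -0.3 -0.4  0.2  1.9  0.4 -0.5] [[-0.44880971 56.68017211]]
handle world [[472. 125.  12.]
 [478. 108.  12.]
 [495. 124.  12.]] tray [[-65.  66.]
 [-65.  48.]
 [-44.  57.]]
top handle obs tray [[-65.  66.]
 [-65.  51.]]
```

The fit puts the handle between the fingers, yet they shut fully. I overlay the predicted gripper and comb on the closed-gripper picture to see which of the two is wrong.

Run:
```python
from h import *
im=cv2.imread("pics/d2.png")[:,400:];im=cv2.resize(im,(800,600))
def d(P,col):
    for u in (proj("side",P)-[190,130])*8: cv2.circle(im,tuple(int(v) for v in u),3,col,-1)
M=R.from_rotvec([-0.562,3.057,0]).as_matrix();c=np.array([496.1,121.9,6.9])
pt=lambda x,y,z:c+M@np.array([x,y,z])
d([pt(0,0,0)],(0,0,255))
d([pt(sx*9,sy*21,0) for sx in(-1,1) for sy in(-1,1)],(0,255,255))
d([pt(sx*37,sy*93,-64) for sx in(-1,1) for sy in(-1,1)],(0,255,0))
q=[535.8,140.1,.367]
d(t2w(q,[[100,23,6],[100,-14,12],[4,-14,12],[4,23,6],[-70,9,12],[-70,-9,12]])+[0,0,4],(255,0,255))
cv2.imwrite("pics/o2.png",im)
```

```text
(no output)
```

View pics/o2.png

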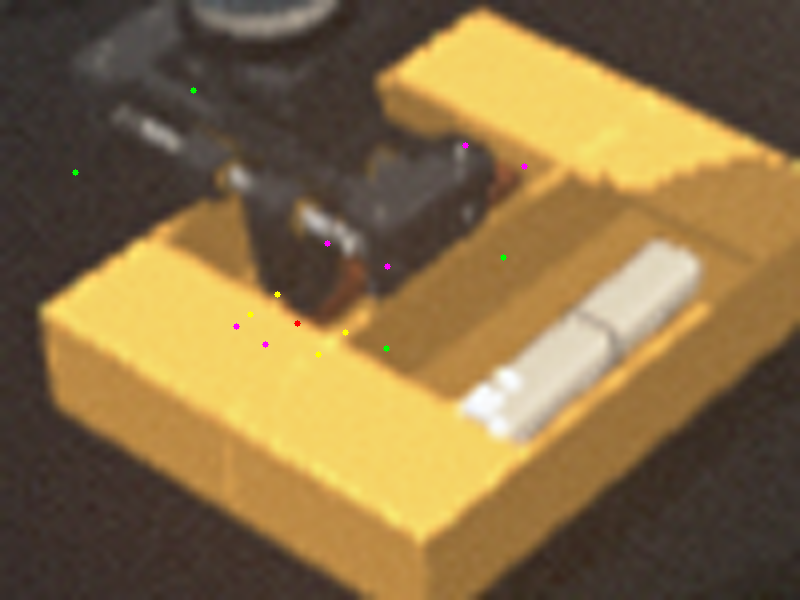

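The overlay shows the gripper sitting about 10–25 mm higher than the predicted TCP at z = 7. It also reached z = 2.8, below the 4 mm floor, without any contact, so the fingers closed above the comb. I'll go down again and feel for the floor by force.

Request:
send_rows([
  {"dx": -0.007, "dy": 0.001, "dz": 0.03, "turn": 0},
  {"dx": 0, "dy": 0, "dz": 0.03, "turn": 0},
  {"dx": 0, "dy": 0, "dz": 0.03, "turn": 0},
  {"dx": 0, "dy": 0, "dz": 0.02, "turn": 0},
  {"dx": 0, "dy": 0, "dz": 0.015, "turn": 0},
  {"dx": 0, "dy": 0, "dz": 0.005, "turn": 0},
  {"dx": 0, "dy": 0, "dz": 0, "turn": 0},
], hand=0.54)

```text
time_s: 6.1
position: [502.9, 125.8, 42.2]
tool_rot: [-0.561, 3.052, 0.002]
ft_force: [0.1, 0.3, 0.5]
finger_gap: 40.3
```

```bash
python3 -c "
from h import *
rep(-44,56,5)"
```

```text
t 6.1 tray xy [[-36.3  55.2]] z 42.2 gap 40.3 F [0.1 0.3 0.5]
tool axes (cols) in world
 [[-0.934 -0.355  0.038]
 [-0.355  0.935  0.008]
 [-0.038 -0.006 -0.999]]
d [0.0091 0.0009 0.0368] turn -0.46 laneX in tool [-0.999  0.008  0.038] q7 [-0.35  0.57  0.01  2.03 -0.    0.5   1.6 ]
```

Request:
send_rows([
  {"dx": 0.005, "dy": 0.001, "dz": 0.01, "turn": 0},
  {"dx": 0.003, "dy": 0, "dz": 0.01, "turn": 0},
  {"dx": 0, "dy": 0, "dz": 0.01, "turn": 0},
  {"dx": 0, "dy": 0, "dz": 0.007, "turn": 0},
  {"dx": 0, "dy": 0, "dz": 0, "turn": 0},
])

```text
time_s: 6.6
position: [496.9, 124.3, 3.7]
tool_rot: [-0.56, 3.049, 0.002]
ft_force: [-0.4, -0.1, 0.5]
finger_gap: 40.9
```

Request:
send_rows([
  {"dx": 0, "dy": 0, "dz": 0.003, "turn": 0},
  {"dx": 0, "dy": 0, "dz": 0.003, "turn": 0},
])

```text
time_s: 6.8
position: [497.7, 124.5, -2.5]
tool_rot: [-0.56, 3.048, 0.002]
ft_force: [-0.4, 0.5, 0.0]
finger_gap: 40.7
```

```bash
python3 -c "
from h import *
rep(-44,56,-5)"
```

```text
t 6.8 tray xy [[-41.6  55.9]] z -2.5 gap 40.7 F [-0.4  0.5  0. ]
tool axes (cols) in world
 [[-0.934 -0.355  0.041]
 [-0.355  0.935  0.009]
 [-0.042 -0.006 -0.999]]
d [0.0025 0.0001 0.0024] turn -0.47 laneX in tool [-0.999  0.008  0.042] q7 [-0.34  0.65  0.01  2.05 -0.    0.4   1.6 ]
```

Request:
send_rows([
  {"dx": 0.001, "dy": 0, "dz": 0.003, "turn": 0},
  {"dx": 0.001, "dy": 0, "dz": 0.003, "turn": 0},
])

```text
time_s: 7.0
position: [496.6, 124.0, -8.7]
tool_rot: [-0.56, 3.047, 0.003]
ft_force: [0.1, -0.6, -0.7]
finger_gap: 40.5
```

Request:
send_rows([
  {"dx": 0.001, "dy": 0, "dz": 0.003, "turn": 0},
])

```text
time_s: 7.1
position: [495.9, 123.7, -11.9]
tool_rot: [-0.56, 3.047, 0.003]
ft_force: [-0.7, -0.9, -0.1]
finger_gap: 40.9
```

Request:
send_rows([
  {"dx": 0, "dy": 0, "dz": 0.002, "turn": 0},
])

```text
time_s: 7.2
position: [495.7, 123.6, -14.2]
tool_rot: [-0.56, 3.047, 0.003]
ft_force: [0.1, -0.4, -0.1]
finger_gap: 40.6
```

Request:
send_rows([
  {"dx": 0, "dy": 0, "dz": 0.002, "turn": 0},
])

```text
time_s: 7.3
position: [495.9, 123.7, -16.2]
tool_rot: [-0.559, 3.047, 0.003]
ft_force: [-4.1, -1.3, 26.2]
finger_gap: 40.7
```

Request:
send_rows([
  {"dx": 0, "dy": 0, "dz": 0.002, "turn": 0},
])

```text
time_s: 7.4
position: [495.9, 123.7, -16.4]
tool_rot: [-0.559, 3.048, 0.003]
ft_force: [-13.8, -3.6, 58.2]
finger_gap: 40.2
```

Request:
send_rows([
  {"dx": 0, "dy": 0, "dz": 0.002, "turn": 0},
])

```text
time_s: 7.5
position: [495.9, 123.7, -16.3]
tool_rot: [-0.559, 3.049, 0.003]
ft_force: [-10.0, -3.0, 38.1]
finger_gap: 40.8
```

Request:
send_rows([
  {"dx": 0, "dy": 0, "dz": -0.003, "turn": 0},
  {"dx": 0, "dy": 0, "dz": 0, "turn": 0},
])

```text
time_s: 7.7
position: [496.4, 123.8, -12.1]
tool_rot: [-0.558, 3.047, 0.003]
ft_force: [0.1, 1.5, 0.0]
finger_gap: 40.5
```

Request:
send_rows([
  {"dx": 0, "dy": 0, "dz": 0, "turn": 0},
  {"dx": 0, "dy": 0, "dz": 0, "turn": 0},
  {"dx": 0, "dy": 0, "dz": 0, "turn": 0},
  {"dx": 0, "dy": 0, "dz": 0, "turn": 0},
  {"dx": 0, "dy": 0, "dz": 0, "turn": 0},
  {"dx": 0, "dy": 0, "dz": 0, "turn": 0},
], hand=1)

```text
time_s: 8.3
position: [496.3, 123.9, -12.7]
tool_rot: [-0.559, 3.047, 0.003]
ft_force: [-0.6, -0.5, 3.8]
finger_gap: 17.5
```

```bash
python3 -c "
from h import *
rep(-12,56,-9)"
```

```text
t 8.3 tray xy [[-43.2  55.9]] z -12.7 gap 17.5 F [-0.6 -0.5  3.8]
tool axes (cols) in world
 [[-0.934 -0.355  0.042]
 [-0.355  0.935  0.01 ]
 [-0.043 -0.006 -0.999]]
d [-0.0313  0.0003 -0.0024] turn -0.48 laneX in tool [-0.999  0.008  0.043] q7 [-0.34  0.67  0.01  2.05 -0.    0.37  1.6 ]
```

Gripped: the opening is 17.5 mm, matching the handle. The z reading runs about 20 mm below the real fingertip, so I offset for that. Next I slide the comb +x so the head goes under the far roof.

Request:
send_rows([
  {"dx": 0, "dy": 0, "dz": -0.003, "turn": 0},
  {"dx": -0.007, "dy": 0, "dz": 0, "turn": 0},
  {"dx": -0.007, "dy": 0, "dz": 0, "turn": 0},
  {"dx": -0.007, "dy": 0, "dz": 0, "turn": 0},
  {"dx": -0.007, "dy": 0, "dz": 0, "turn": 0},
  {"dx": 0, "dy": 0, "dz": 0, "turn": 0},
])

```text
time_s: 8.9
position: [524.8, 134.9, -8.9]
tool_rot: [-0.559, 3.048, 0.003]
ft_force: [-0.2, 0.0, -0.4]
finger_gap: 17.0
```

```bash
python3 -c "
from h import *
rep(-10,56,-9)"
```

```text
t 8.9 tray xy [[-12.6  55.8]] z -8.9 gap 17.0 F [-0.2  0.  -0.4]
tool axes (cols) in world
 [[-0.934 -0.355  0.042]
 [-0.355  0.935  0.01 ]
 [-0.043 -0.006 -0.999]]
d [-0.0026  0.0003  0.0002] turn -0.49 laneX in tool [-0.999  0.009  0.043] q7 [-0.35  0.69  0.01  1.98 -0.01  0.43  1.6 ]
```

Request:
send_rows([
  {"dx": -0.005, "dy": 0, "dz": 0, "turn": 0},
  {"dx": 0, "dy": 0, "dz": -0.007, "turn": 0},
  {"dx": 0, "dy": 0, "dz": -0.007, "turn": 0},
  {"dx": 0, "dy": 0, "dz": -0.007, "turn": 0},
  {"dx": 0, "dy": 0, "dz": -0.007, "turn": 0},
])

```text
time_s: 9.4
position: [527.6, 136.1, 20.7]
tool_rot: [-0.559, 3.05, 0.003]
ft_force: [0.1, -0.4, -1.1]
finger_gap: 17.2
```

Request:
send_rows([
  {"dx": 0, "dy": 0, "dz": -0.005, "turn": 0},
  {"dx": 0, "dy": 0, "dz": -0.005, "turn": 0},
  {"dx": 0, "dy": 0, "dz": -0.005, "turn": 0},
])

```text
time_s: 9.7
position: [526.8, 136.5, 37.6]
tool_rot: [-0.561, 3.049, 0.004]
ft_force: [1.5, 1.3, -3.2]
finger_gap: 17.5
```

```bash
python3 -c "
from h import *
rep(-8,56,50)"
```

```text
t 9.7 tray xy [[-10.2  56.6]] z 37.6 gap 17.5 F [ 1.5  1.3 -3.2]
tool axes (cols) in world
 [[-0.934 -0.356  0.04 ]
 [-0.356  0.935  0.01 ]
 [-0.041 -0.005 -0.999]]
d [-0.0027 -0.0007 -0.0123] turn -0.44 laneX in tool [-0.999  0.008  0.041] q7 [-0.35  0.61  0.01  1.97 -0.01  0.52  1.6 ]
```

Request:
send_rows([
  {"dx": -0.001, "dy": 0, "dz": -0.005, "turn": 0},
  {"dx": -0.001, "dy": 0, "dz": -0.005, "turn": 0},
  {"dx": 0, "dy": 0, "dz": -0.005, "turn": 0},
  {"dx": 0, "dy": 0, "dz": 0, "turn": 0},
])

```text
time_s: 10.1
position: [527.5, 136.6, 54.1]
tool_rot: [-0.56, 3.05, 0.003]
ft_force: [0.3, 0.5, -3.2]
finger_gap: 17.8
```

Run:
```python
from h import *
rep(-70,56,75)
a=[cv2.resize(cv2.cvtColor(viewer.grab_frame(n),cv2.COLOR_RGB2BGR)[r:r+w*3//2,c:c+w],(400,600),interpolation=cv2.INTER_CUBIC) for n,r,c,w in(("top",130,180,70),("side",105,205,80))]
cv2.imwrite("pics/d4.png",np.hstack(a))
```

```text
t 10.1 tray xy [[-9.4 56.4]] z 54.1 gap 17.8 F [ 0.3  0.5 -3.2]
tool axes (cols) in world
 [[-0.934 -0.355  0.039]
 [-0.355  0.935  0.009]
 [-0.04  -0.005 -0.999]]
d [ 0.0597 -0.0011 -0.0233] turn -0.47 laneX in tool [-0.999  0.008  0.04 ] q7 [-0.35  0.58  0.01  1.96 -0.01  0.56  1.6 ]
```

View pics/d4.png

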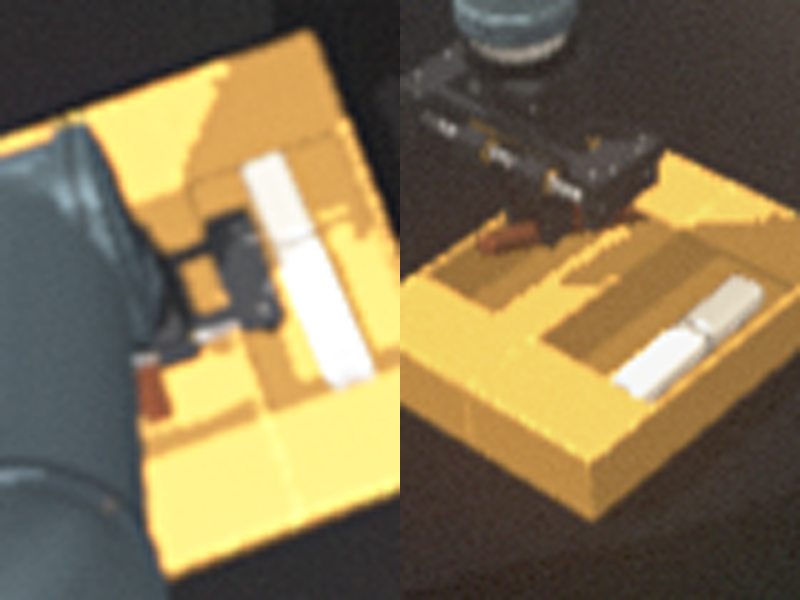

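The side view at (505,235) shows the tail lifted well up through the opening, with the head under the far roof at about 20°. I draw it out along the slant.

Request:
send_rows([
  {"dx": 0.01, "dy": 0, "dz": -0.004, "turn": 0},
  {"dx": 0.01, "dy": 0, "dz": -0.004, "turn": 0},
  {"dx": 0.01, "dy": 0, "dz": -0.004, "turn": 0},
])

```text
time_s: 10.5
position: [497.3, 125.2, 64.4]
tool_rot: [-0.56, 3.051, 0.003]
ft_force: [-0.4, -0.0, -2.1]
finger_gap: 17.7
```

Request:
send_rows([
  {"dx": 0.01, "dy": 0, "dz": -0.004, "turn": 0},
  {"dx": 0.01, "dy": 0, "dz": -0.004, "turn": 0},
  {"dx": 0.01, "dy": 0, "dz": -0.004, "turn": 0},
])

```text
time_s: 10.8
position: [465.7, 113.0, 76.7]
tool_rot: [-0.56, 3.051, 0.003]
ft_force: [1.2, 0.7, -0.9]
finger_gap: 17.6
```

```bash
python3 -c "
from h import *
rep(-70,56,80)"
```

```text
t 10.8 tray xy [[-75.6  56.8]] z 76.7 gap 17.6 F [ 1.2  0.7 -0.9]
tool axes (cols) in world
 [[-0.934 -0.355  0.039]
 [-0.355  0.935  0.009]
 [-0.04  -0.006 -0.999]]
d [-0.0057 -0.0008 -0.0031] turn -0.49 laneX in tool [-0.999  0.009  0.04 ] q7 [-0.35  0.46  0.01  2.12 -0.    0.53  1.6 ]
```

The comb is clear of the far roof edge. I lift it, then level it by pressing it gently onto the tops of both roofs, which it can bridge across the opening, and lift away again.

Request:
send_rows([
  {"dx": 0, "dy": 0, "dz": -0.02, "turn": 0},
  {"dx": 0, "dy": 0, "dz": -0.02, "turn": 0},
  {"dx": -0.01, "dy": 0, "dz": -0.01, "turn": 0},
  {"dx": -0.015, "dy": 0, "dz": 0, "turn": 0},
  {"dx": -0.015, "dy": 0, "dz": 0, "turn": 0},
  {"dx": 0, "dy": 0, "dz": 0, "turn": 0},
])

```text
time_s: 11.4
position: [497.5, 124.9, 132.9]
tool_rot: [-0.558, 3.05, 0.003]
ft_force: [0.2, 0.9, -0.6]
finger_gap: 17.5
```

Run:
```python
from h import *
rep(-30,56,80)
a=[cv2.resize(cv2.cvtColor(viewer.grab_frame(n),cv2.COLOR_RGB2BGR)[r:r+w*3//2,c:c+w],(400,600),interpolation=cv2.INTER_CUBIC) for n,r,c,w in(("top",130,180,70),("side",85,205,90))]
cv2.imwrite("pics/d5.png",np.hstack(a))
```

```text
t 11.4 tray xy [[-41.7  56.4]] z 132.9 gap 17.5 F [ 0.2  0.9 -0.6]
tool axes (cols) in world
 [[-0.934 -0.354  0.04 ]
 [-0.354  0.935  0.009]
 [-0.041 -0.006 -0.999]]
d [-0.0095  0.      0.0533] turn -0.55 laneX in tool [-0.999  0.01   0.041] q7 [-0.35  0.4   0.02  2.01 -0.    0.69  1.6 ]
```

View pics/d5.png

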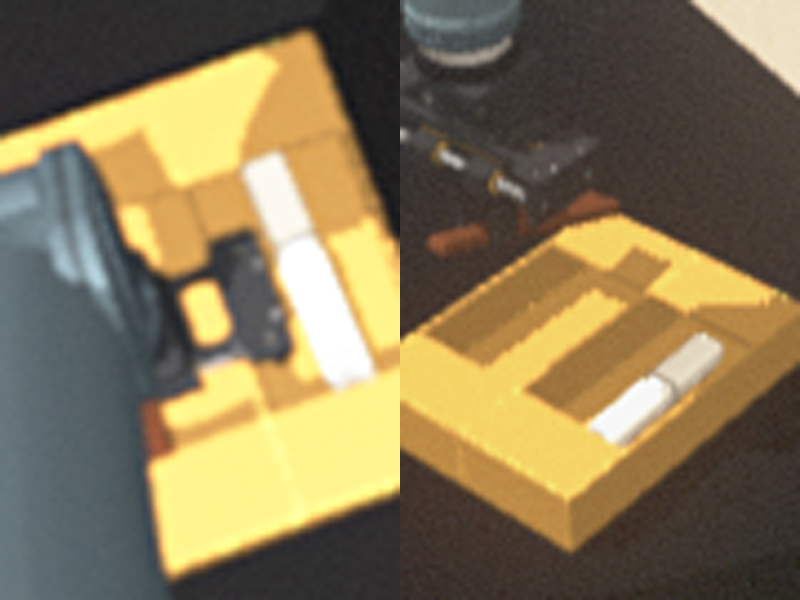

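The comb is fully above the tray, tail at (430,240) and head at (610,205) in the side crop, head low. The case hasn't moved. Now the levelling press.

Request:
send_rows([
  {"dx": -0.01, "dy": 0, "dz": 0.015, "turn": 0},
  {"dx": 0, "dy": 0, "dz": 0.015, "turn": 0},
  {"dx": 0, "dy": 0, "dz": 0.01, "turn": 0},
  {"dx": 0, "dy": 0, "dz": 0.01, "turn": 0},
  {"dx": 0, "dy": 0, "dz": 0.008, "turn": 0},
  {"dx": 0, "dy": 0, "dz": 0.008, "turn": 0},
])

```text
time_s: 12.1
position: [503.0, 126.0, 64.5]
tool_rot: [-0.557, 3.056, 0.001]
ft_force: [-1.1, -0.8, 1.3]
finger_gap: 17.6
```

```bash
python3 -c "
from h import *
rep(-30,56,39)"
```

```text
t 12.1 tray xy [[-36.2  55.4]] z 64.5 gap 17.6 F [-1.1 -0.8  1.3]
tool axes (cols) in world
 [[-0.935 -0.353  0.035]
 [-0.353  0.936  0.007]
 [-0.035 -0.006 -0.999]]
d [-0.0053  0.0008  0.0257] turn -0.61 laneX in tool [-0.999  0.011  0.035] q7 [-0.35  0.53  0.02  2.02 -0.01  0.56  1.6 ]
```

Request:
send_rows([
  {"dx": 0, "dy": 0, "dz": 0.006, "turn": 0},
  {"dx": 0, "dy": 0, "dz": 0.006, "turn": 0},
  {"dx": 0, "dy": 0, "dz": 0.005, "turn": 0},
  {"dx": 0, "dy": 0, "dz": 0.004, "turn": 0},
])

```text
time_s: 12.5
position: [503.6, 126.0, 41.6]
tool_rot: [-0.557, 3.056, 0.001]
ft_force: [-1.2, -0.8, 2.0]
finger_gap: 17.8
```

Request:
send_rows([
  {"dx": 0, "dy": 0, "dz": 0.002, "turn": 0},
])

```text
time_s: 12.6
position: [503.8, 126.0, 39.3]
tool_rot: [-0.557, 3.056, 0.001]
ft_force: [-1.8, -0.1, 1.8]
finger_gap: 17.5
```

Close to level; I go on in 1 mm steps until the tail touches too and the force jumps.

Request:
send_rows([
  {"dx": 0, "dy": 0, "dz": 0.0015, "turn": 0},
])

```text
time_s: 12.7
position: [503.9, 126.0, 37.6]
tool_rot: [-0.557, 3.056, 0.001]
ft_force: [-3.0, -1.1, 9.0]
finger_gap: 17.4
```

Request:
send_rows([
  {"dx": 0, "dy": 0, "dz": 0.001, "turn": 0},
])

```text
time_s: 12.8
position: [503.9, 126.0, 37.5]
tool_rot: [-0.557, 3.056, 0.001]
ft_force: [-7.7, -1.9, 25.2]
finger_gap: 17.5
```

Request:
send_rows([
  {"dx": 0, "dy": 0, "dz": 0.001, "turn": 0},
])

```text
time_s: 12.9
position: [503.9, 126.0, 37.5]
tool_rot: [-0.557, 3.056, 0.001]
ft_force: [-6.4, -1.4, 16.9]
finger_gap: 17.2
```

The force jumped at z = 37.5, as predicted for both ends resting on the roofs. Now I lift.

Request:
send_rows([
  {"dx": 0, "dy": 0, "dz": -0.003, "turn": 0},
  {"dx": 0, "dy": 0, "dz": -0.01, "turn": 0},
  {"dx": 0, "dy": 0, "dz": -0.02, "turn": 0},
  {"dx": 0, "dy": 0, "dz": -0.025, "turn": 0},
  {"dx": 0, "dy": 0, "dz": -0.025, "turn": 0},
  {"dx": 0, "dy": 0, "dz": -0.025, "turn": 0},
  {"dx": 0, "dy": 0, "dz": -0.025, "turn": 0},
  {"dx": 0, "dy": 0, "dz": -0.015, "turn": 0},
  {"dx": 0, "dy": 0, "dz": -0.005, "turn": 0},
  {"dx": 0, "dy": 0, "dz": 0, "turn": 0},
  {"dx": 0, "dy": 0, "dz": 0, "turn": 0},
])

```text
time_s: 14.0
position: [499.0, 125.2, 200.3]
tool_rot: [-0.556, 3.052, 0.002]
ft_force: [0.7, 0.1, -0.3]
finger_gap: 17.8
```

Run:
```python
from h import *
rep(-30,56,80);s=env.state();print(s["joint_velocities"].round(3))
im=cv2.cvtColor(viewer.grab_frame("side"),cv2.COLOR_RGB2BGR)[60:210,150:350];im=cv2.resize(im,(800,600),interpolation=cv2.INTER_CUBIC)
c=w2t(np.load("p.npy"),s["position"])[0];z=s["position"][2]+16.7
p=np.load("p.npy");P=t2w(p,[[c[0]+x+44,c[1]+y,z+h] for x,y,h in((100,23,6),(100,-14,12),(4,-14,12),(4,23,6),(-100,9,12),(-100,-9,12),(-100,-9,0))])
for u in (proj("side",P)-[150,60])*4: cv2.circle(im,tuple(int(v) for v in u),2,(255,0,255),-1)
cv2.imwrite("pics/d6.png",im)
```

```text
t 14.0 tray xy [[-40.2  56.1]] z 200.3 gap 17.8 F [ 0.7  0.1 -0.3]
tool axes (cols) in world
 [[-0.935 -0.353  0.038]
 [-0.353  0.936  0.008]
 [-0.039 -0.006 -0.999]]
d [-0.0055  0.0007  0.1206] turn -0.63 laneX in tool [-0.999  0.011  0.039] q7 [-0.36  0.31  0.02  1.95 -0.    0.85  1.6 ]
[-0.001 -0.002 -0.     0.005  0.001 -0.003  0.   ]
```

View pics/d6.png

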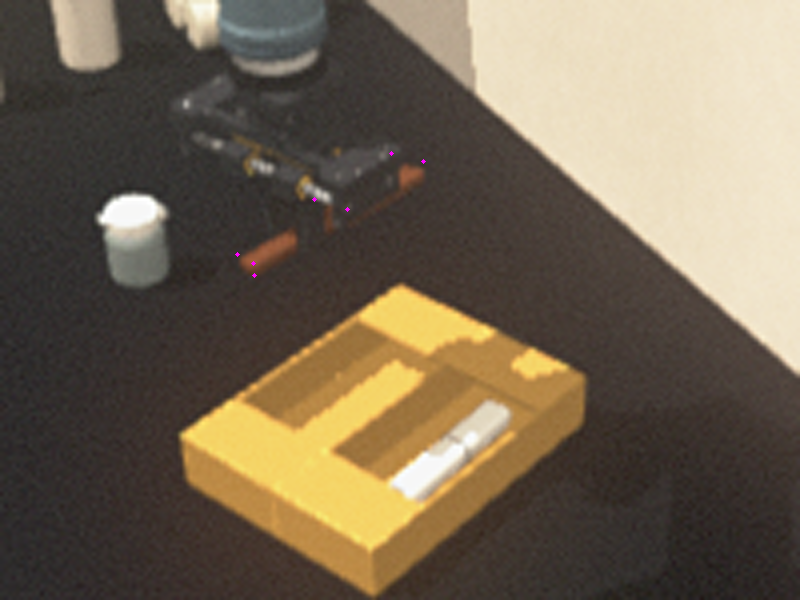

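Side view: the comb is held clear above the tray, tail at (245,262) and head at (422,175), nearly level. The jar and case are unmoved. The head looks a few pixels lower than the level model, so I measure the pitch from the comb's lower edge.

```bash
cat > lev.py <<'E'
from h import *
s=env.state();p=np.load("p.npy");c=w2t(p,s["position"])[0];z0=s["position"][2]+16.7
I=np.mean([viewer.grab_frame("side").astype(float) for _ in range(4)],0)
r,g,b=I[...,0],I[...,1],I[...,2]
m=(r>60)&(r>1.5*g)&(r>1.5*b);m[125:]=0
m=m.astype(np.uint8);n,l,st,_=cv2.connectedComponentsWithStats(m,connectivity=8)
print([tuple(x) for x in st[1:] if x[4]>4])
v,u=np.nonzero(m*(np.arange(512)[None]>205)*(np.arange(512)[None]<260))
# lower edge with subpixel: last row per column
E_=[(uu,v[u==uu].max()+.5,) for uu in np.unique(u)]
def line(x,pitch,dz):  # lower edge point at comb x
    y=-9 if x<4 else -14
    X=x+44;yaw=-.011
    return t2w(p,[c[0]+X*np.cos(pitch),c[1]+y+yaw*X,z0+dz-X*np.sin(pitch)])[0]
for x in(-100,-70,70,98):
    for pt in(0,.03,.06,.09): 
        uu,vv=proj("side",[line(x,pt,0)])[0]; near=[e[1] for e in E_ if abs(e[0]-uu)<1.6]
        print(x,pt,round(uu,1),round(vv,1),near)
E
python3 lev.py
```

```text
[(np.int32(250), np.int32(102), np.int32(6), np.int32(6), np.int32(25)), (np.int32(211), np.int32(118), np.int32(13), np.int32(7), np.int32(54))]
-100 0 213.5 129.0 [np.float64(124.5), np.float64(124.5), np.float64(124.5), np.float64(124.5)]
-100 0.03 213.5 128.5 [np.float64(124.5), np.float64(124.5), np.float64(124.5), np.float64(124.5)]
-100 0.06 213.5 128.1 [np.float64(124.5), np.float64(124.5), np.float64(124.5), np.float64(124.5)]
-100 0.09 213.5 127.6 [np.float64(124.5), np.float64(124.5), np.float64(124.5), np.float64(124.5)]
-70 0 220.2 124.8 [np.float64(124.5), np.float64(124.5), np.float64(123.5)]
-70 0.03 220.2 124.6 [np.float64(124.5), np.float64(124.5), np.float64(123.5)]
-70 0.06 220.2 124.4 [np.float64(124.5), np.float64(124.5), np.float64(123.5)]
-70 0.09 220.2 124.2 [np.float64(124.5), np.float64(124.5), np.float64(123.5)]
70 0 250.5 107.4 [np.float64(106.5), np.float64(107.5), np.float64(105.5)]
70 0.03 250.5 108.2 [np.float64(106.5), np.float64(107.5), np.float64(105.5)]
70 0.06 250.5 109.1 [np.float64(106.5), np.float64(107.5), np.float64(105.5)]
70 0.09 250.4 110.0 [np.float64(106.5), np.float64(107.5), np.float64(105.5)]
98 0 255.9 104.0 [np.float64(104.5)]
98 0.03 255.9 105.1 [np.float64(104.5)]
98 0.06 255.9 106.2 [np.float64(104.5)]
98 0.09 255.8 107.3 [np.float64(104.5)]
```

```bash
sed -i 's/m\[125:\]=0/m[129:]=0/; s/r>60/r>45/' lev.py; python3 lev.py | grep -v "0.0[39]"; python3 -c "
from h import *
f=lambda n:viewer.grab_frame(n)
s=env.state();print(s['time_s'],s['joint_velocities'].round(3),s['finger_gap'],s['position'])
a=cv2.imread('pics/top0.png').astype(int);b=cv2.cvtColor(f('top'),cv2.COLOR_RGB2BGR).astype(int)
for n,(r0,r1,c0,c1) in dict(jar=(195,222,96,128),dish=(170,220,345,388)).items(): print(n,abs(a-b)[r0:r1,c0:c1].mean().round(2))"
```

```text
[(np.int32(250), np.int32(102), np.int32(6), np.int32(5), np.int32(23)), (np.int32(210), np.int32(118), np.int32(14), np.int32(10), np.int32(74))]
-100 0 213.5 129.0 [np.float64(127.5), np.float64(127.5), np.float64(127.5), np.float64(127.5)]
-100 0.06 213.5 128.1 [np.float64(127.5), np.float64(127.5), np.float64(127.5), np.float64(127.5)]
-70 0 220.2 124.9 [np.float64(124.5), np.float64(124.5), np.float64(123.5)]
-70 0.06 220.2 124.5 [np.float64(124.5), np.float64(124.5), np.float64(123.5)]
70 0 250.5 107.4 [np.float64(106.5), np.float64(106.5), np.float64(105.5)]
70 0.06 250.5 109.2 [np.float64(106.5), np.float64(106.5), np.float64(105.5)]
98 0 255.9 104.0 [np.float64(104.5)]
98 0.06 255.9 106.2 [np.float64(104.5)]
14.45 [ 0.001 -0.003  0.002 -0.     0.     0.001 -0.   ] 17.833325078571853 [499.13048494 125.24558854 200.41612711]
jar 9.56
dish 1.52
```

The comb is level to about 2°, still, and its underside is at z ≈ 217 mm, about 160 mm above the tray top. The jar is at (184,120) in the side view, the same as at the start. I hand in.

```bash
python3 -c "
from cell import env
print(env.sign_off())"
```

```text
the job is handed in; nothing more can be done
None
```

The comb is out of the tray and the job is handed in at about 14.5 s, with the gripper still holding the comb level and clear of everything. I gripped it by the handle and slid the head back under the far roof. Lifting against the roof edge tilted the tail up about 20° through the opening, and I drew the comb out on that slant. I then levelled it by pressing it lightly onto the tops of both roofs, and lifted it.

**Last checks:**
- **Grip and stillness:** the finger opening is 17.8 mm, which matches the 18 mm handle, and the joints are at rest.
- **Height:** the comb's underside is at about z = 217 mm, roughly 160 mm above the tray top.
- **Level:** the edge measurement puts it within about 2° of level. By eye against the overlay the head had looked about 3° low.
- **Other items:** the jar is at its starting pixels in the side view, and the case looks undisturbed. The tweezer dish matches its first picture. The jar's patch in the top view differed somewhat; I put that down to the arm's shadow but did not confirm it.

**What went wrong or disagreed:**
- **First grasp:** it closed on nothing, because the z reading runs about 20 mm below the real fingertips. I found the floor by touch and regripped.
- **Wrist force:** touching the floor gave 58 N at the wrist, through the fingertips and under the 120 N limit.

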